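# Slide the ring dish through to its cork spot

## Robot

A 6-joint arm with a two-finger parallel gripper is mounted at the origin on the work surface. World frame = base frame: x ahead of the robot, y to its left, z up, the work surface at z = 0. Lengths are in m, angles in degrees, forces in N, time in s.
With the tool pointing down it reaches from about 0.3 to 0.875 m from the base axis. Payload 6.4 kg.
Tool frame: the origin (TCP) lies midway between the tips of the shut fingers; the grasp point (between the pads) lies 19 mm behind it; z points along the fingers, y is the line along which they close (so a half turn about z gives the same grasp; the last joint's range is limited). The gripper opens to 85 mm and grips with 20 to 120 N. Pads are 22 mm wide; open, the fingers measure 114 mm over their backs; the gripper's body (76 mm by 85 mm) begins 54 mm behind the grasp point. The pads swing forward as they close: fully open they stand 13 mm farther back than shut.
Start: joints at [-11.82, 10.359, 92.074, -0, 77.567, -11.82], TCP at [0.575, 0, 0.231] pointing down, gripper open.
Joint ranges: [-171.53, 171.53], [-51.25, 118.39], [17.06, 147.69], [-65.23, 245.23], [0, 150.52], [-178.68, 178.68]. Speed limits (degrees/s): [147.25, 147.25, 172.46, 180, 180, 180].

## Interface

Orientations are given as a 3x3 rotation matrix whose columns are the frame's x, y, z axes.
In Python, from workcell import get_obs, read_camera, calibration, job_done, find_in, tip_of gives the robot as it stands.
- The arm moves only by the shell command python3 -m inch 'ROWS' [FORCE]. ROWS is JSON, a list of rows, each an object of numbers: "dx", "dy", "dz": the shift along the tool's x, y, z in cm; "wx", "wy", "wz": the turn, a rotation vector about the tool's x, y, z in rad; "claw": the finger opening in cm, from 0 to 8.54. A call has 1 to 20 rows; each row shifts and turns the commanded pose from where the row before left it, along the tool's axes as they then stand; what a row does not reach is not made up. A row lasts 1/10 s, in which the tool goes at most 50 mm and 8.59 degrees, less where a joint would pass 70% of its speed; a pose out of reach is approached as far as the arm can. A call with a gripper value outside its range is refused whole. The fingers move at their own pace and stop on an object; FORCE is the grip in N (left out, the last holds). Time passes only in rows, so rows that do not move let the fingers close. It gives the time, the measured TCP pose, the force, the opening and the grip force at its end, in the units of the state.
- get_obs(): the state, without advancing time (a new reading comes with each control period).
- read_camera(name): name is "scene" or "side" or "wrist"; returns (picture, depth): 384x512x3 uint8, red, green, blue; 384x512 float32, m along the optical axis (not along the pixel's ray), 0 where there is no reading.
- calibration(name): a dict with "camera_matrix" (3x3 intrinsics, pixels), "distortion" ([k1, k2, p1, p2, k3] as OpenCV has them; the pictures are not rectified), "R" (3x3) and "t" (3): a world point X has camera coordinates R X + t. Camera axes: x right, y down, z forward; pixel columns grow to the right and rows downward; lengths in m; the calibration is good to about 2 mm. A picture is of the moment at which its call begins: read the wrist's pose just before it. calibration takes no time and is no camera call; for the wrist camera it gives the pose at the moment of the call.
- job_done(): hands the job in; it is judged then, once.
Trained networks look in the newest picture that a camera, given by its name, has taken for a name from the list of things; names that differ only in an ending like _2 or _b are one class to them, and where a whole thing is asked for, a point or a joint stands for the part that bears it (a point fixed in the world has none). Each returns a list of dicts, best first, with "confidence" (0 to 1); they miss things now and then, are a little off and sometimes report something else, mostly with a low value. They report only what shows in the picture. A call takes as long as a camera call. They do not tell look-alikes from the thing itself.
- find_in(name, camera): "xyz" ([x, y, z] in m, in world coordinates, good to about 4 mm: the middle of the surface that is visible of it).
- tip_of(name, camera): "xyz" ([x, y, z] in m, in world coordinates, good to about 4 mm: a listed point, or the origin of a listed thing).
The state is a dict: "time_s": time; "joint_positions": joint angles; "joint_vel": joint speeds; "tau": joint torques, N m; "ee_pos": TCP position; "tool_rot": TCP orientation; "wrist_force": force on the tool from outside, world axes, zero at the start; "wrist_torque": the same for the moment, N m; "width": finger opening in m; "grip_force": force on a finger pad.
Only numpy, scipy, OpenCV 4.12 (cv2) and the standard library are available. Lean on these libraries where they do the work, as an engineer would, in place of code of your own. Each camera call takes 0.05 s, during which the arm holds its last target. There are 200 camera calls.

## Task

Push the blue ring dish along the bench, through the narrow gap between the stacked trays and the phone charging block, and on until the whole dish sits inside the round cork spot beyond them. Only push it: keep it flat on the bench, never lifted or tipped, and leave everything else where it lies.

Things in the scene. Friction and masses are not known exactly. Their poses are not given: they have to be found in the camera images.
- dish: Blue ceramic ring dish, round, empty and open on top, loose on the bench, 100 to 250 g. Outer diameter 76 mm, height 24 mm, wall 4 mm, inner floor 5 mm up; the outside wall is upright from 5 mm above the bench to the rim (below that it tapers in to 66 mm diameter). Origin: centre of its underside, z up. Its yaw means nothing.
- trays: Three shallow open plastic trays in a stack (grey, white, grey), screwed to the bench. 120 mm along its own x, 90 mm along its own y, 48 mm high. Origin: centre of its underside, z up. It stands on the side of the gap farther from the robot: its face at own x = -60 mm is one side of the gap. The dish starts on its own +y side and has to pass along its own -y direction; the passage is 90 mm long, own y from +45 to -45 mm.
- charger: Phone charging block of dark wood with a round black pad on top, screwed to the bench, 100 mm along its own x, 90 mm along its own y, 40 mm high with the pad (wood 36 mm). Origin: centre of its underside, z up. It stands on the robot's side of the gap, abreast of the trays and parallel to them; its face at own x = +50 mm is the other side of the gap. The gap is 82 to 86 mm wide, to be had from the two origins: distance less 110 mm.
- cork_spot: Flat round dark brown cork inlay in the bench top, 124 mm diameter, flush (no step). Origin: its centre, on the bench top. It lies beyond the gap on the trays' own -y side, up to 12 mm left or right of the gap's centre line.
- key_a: Nickel key, 58 mm long, 4 mm thick, lying loose in the top tray. Origin: its underside near the middle. Leave alone.
- key_b: Second nickel key like the first, also in the top tray. Leave alone.
- bell: Red plastic bicycle bell with thumb lever, 56 mm diameter, 41 mm high, lever 48 mm out from the centre along its own x, loose on the bench beside the cork spot. Origin: centre of its underside. Leave alone.
- carabiner: Stainless steel carabiner lying flat, 78 by 47 mm, 8 mm thick, loose on the bench past the cork spot. Origin: its middle, on the underside. Leave alone.
- padlock: Brass padlock lying flat, body 34 by 40 mm, 16 mm thick, shackle to 44 mm from the origin along own x, loose beside the dish's start on the far side. Origin: centre of the body's underside. Leave alone.
- bike_lamp: Black bicycle lamp, 62 by 34 by 30 mm, loose on the bench behind the dish's start on the far side. Origin: centre of its underside. Leave alone.
- balm_tin: Small round aluminium tin with a green lid, 44 mm diameter, 18 mm high, loose behind the dish's start on the robot's side. Origin: centre of its underside. Leave alone.
Things that resemble listed ones, but are neither listed nor needed, are in the scene too. Leave any red or yellow look-alike of the trays alone.

How it is judged (in metres and radians):
On the way:
1. the dish is inside the gap between the trays and the charging block, flat on the bench (y of dish in the frame of trays between -0.045 and 0.03 m and x of dish in the frame of trays between -0.115 and -0.09 m and height (world z) of dish below 0.005 m), for 0.1 s.
At the end, for the whole second after the job is handed in: The dish stands flat and still with its centre within 24 mm of the cork spot's centre, so that no part of it overhangs the cork, having gone there through the gap (horizontal distance between dish and cork_spot below 0.024 m and angle between dish's own z axis and vertical below 0.08 rad and height (world z) of dish below 0.004 m and linear speed of dish below 0.01 m/s); the robot touches nothing.
It fails at once if the dish was lifted (more than 8 mm) (height (world z) of dish above 0.008 m).
It fails at once if the dish was tipped (more than about 11 degrees) (angle between dish's own z axis and vertical above 0.2 rad).
It fails at once if another thing was disturbed (moved more than 10 mm) (distance of any of key_a, key_b, bell, carabiner, padlock, bike_lamp, balm_tin from where it was at the start of the episode above 0.01 m).
It also fails if it takes over 64 s, if anything falls off the work surface, if the arm or the gripper's body presses on something with over 40 N, if the wrist force passes 120 N, or if a joint passes its speed limit or range.

## Working session

There is one attempt and no reset: what is moved stays moved. The work goes in short steps, Python scripts to look and compute and a shell command to move; the robot and the scene stay as the last step left them, time stands still between calls to the robot, and variables do not carry over. Pictures are saved under pics/ and viewed, at most 10 in all, crops included, and the job is handed in when it is done.

```bash
mkdir -p pics
python3 - <<'E'
from workcell import *
import cv2,numpy as np
o=get_obs();print(o['time_s'],o['ee_pos'],np.round(o['tool_rot'],3).tolist(),o['width'])
for c in ['scene','side']:
    im,d=read_camera(c);cv2.imwrite(f'pics/{c}0.png',im[:,:,::-1])
    for n in ['dish','trays','charger','cork_spot','bell','padlock','bike_lamp','balm_tin','carabiner']:
        r=tip_of(n,c);print(c,n,[(np.round(x['xyz'],3).tolist(),round(x['confidence'],2)) for x in r[:3]])
E
```

```text
0.0 [5.74457401e-01 1.56877965e-04 2.30373489e-01] [[0.0, 1.0, -0.002], [1.0, -0.0, 0.0], [0.0, -0.002, -1.0]] 0.08535454375108496
scene dish [([0.515, 0.088, 0.006], 0.93)]
scene trays [([0.653, -0.033, 0.003], 0.8), ([0.315, -0.142, 0.002], 0.77), ([0.331, -0.325, -0.002], 0.55)]
scene charger [([0.46, -0.044, -0.0], 0.65)]
scene cork_spot [([0.568, -0.186, 0.002], 0.76)]
scene bell [([0.708, -0.193, 0.0], 0.55)]
scene padlock [([0.73, 0.144, 0.001], 0.87)]
scene bike_lamp [([0.699, 0.265, -0.001], 0.63)]
scene balm_tin [([0.422, 0.259, -0.001], 0.82)]
scene carabiner [([0.557, -0.351, 0.001], 0.6), ([0.667, -0.01, 0.036], 0.32)]
side dish [([0.518, 0.083, -0.001], 0.64)]
side trays [([0.313, -0.144, -0.003], 0.96), ([0.657, -0.031, -0.001], 0.66), ([0.328, -0.328, -0.001], 0.65)]
side charger [([0.456, -0.044, 0.001], 0.7)]
side cork_spot [([0.571, -0.185, 0.003], 0.81)]
side bell [([0.706, -0.191, 0.002], 0.67)]
side padlock [([0.57, -0.184, 0.003], 0.66), ([0.727, 0.14, -0.003], 0.55)]
side bike_lamp [([0.696, 0.263, -0.001], 0.59)]
side balm_tin [([0.422, 0.259, 0.001], 0.58)]
side carabiner [([0.52, 0.084, 0.001], 0.65), ([0.568, -0.355, 0.002], 0.56)]
```

View pics/scene0.png

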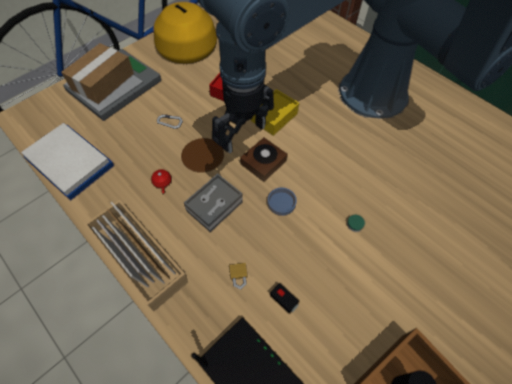

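View pics/side0.png

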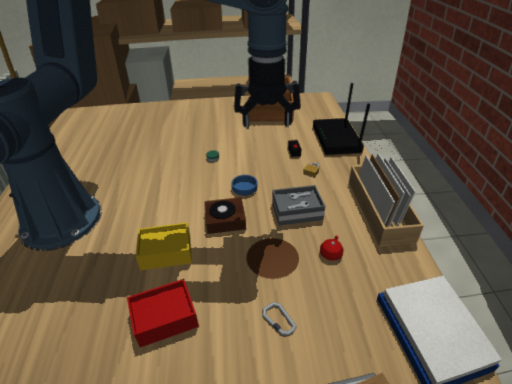

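The scene view shows the dish at (281,201), the charger at (264,158), the trays at (213,202) and the cork at (203,154). The side view has them at (244,185), (225,215), (298,205) and (272,257). The red and yellow trays are look-alikes. My plan is to lower the nearly shut fingers into the open dish and push on its leading inner wall. Next I'll refine the gap geometry from depth.

```bash
cat > h.py <<'E'
from workcell import *
import cv2,numpy as np
def cloud(c):
    k=calibration(c);im,d=read_camera(c)
    v,u=np.nonzero(d>0);z=d[v,u]
    p=cv2.undistortPoints(np.stack([u,v],1).astype(float)[:,None],np.array(k['camera_matrix']),np.array(k['distortion']))[:,0]
    P=np.c_[p*z[:,None],z]
    return im,(P-np.array(k['t']))@np.array(k['R']),im[v,u].astype(int)
def rect(W,c,r,z0,z1):
    m=(np.hypot(*(W[:,:2]-c).T)<r)&(W[:,2]>z0)&(W[:,2]<z1)
    return W[m]
E
python3 - <<'E'
from h import *
for c in ['scene','side','wrist']:
    im,W,C=cloud(c)
    if c=='wrist': cv2.imwrite('pics/wrist0.png',im[:,:,::-1])
    for n,ctr,r,z0,z1 in [('trays',(.655,-.032),.085,.040,.056),('charger',(.458,-.044),.08,.028,.046),('dish',(.517,.086),.05,.014,.032),('bench',(.56,.13),.03,-.02,.02)]:
        P=rect(W,ctr,r,z0,z1)
        if len(P)>30:
            (x,y),s,a=cv2.minAreaRect((P[:,:2]*1000).astype(np.float32));print(c,n,len(P),np.round([x,y,*s,a],1),'z',np.round(np.median(P[:,2]),4),'circ',np.round(cv2.minEnclosingCircle((P[:,:2]*1000).astype(np.float32))[0],1))
    b=(W[:,2]<.015)&(np.hypot(*(W[:,:2]-(.57,-.186)).T)<.09)&(C.sum(1)<230)&(C[:,0]>C[:,2]+15)
    P=W[b]
    if len(P)>30: (x,y),s,a=cv2.minAreaRect((P[:,:2]*1000).astype(np.float32));print(c,'cork',len(P),np.round([x,y,*s],1),np.round(P.mean(0),4))
E
```

```text
scene trays 420 [655.5 -32.8 121.5  92.3   4.7] z 0.0459 circ [655.5 -30.7]
scene charger 995 [461.5 -45.8 101.4  91.4   3.8] z 0.0361 circ [461.7 -46.2]
scene dish 207 [520.8  83.   74.7  73.2  44.7] z 0.021 circ [520.8  82.4]
scene bench 411 [560.  130.7  57.9  57.1  44.6] z -0.0013 circ [559.8 130. ]
scene cork 1399 [ 557.6 -181.9  140.5  140.1] [ 0.5637 -0.1801 -0.    ]
side trays 492 [654.3 -32.3 121.3  95.1   3.5] z 0.0454 circ [654.7 -32.8]
side charger 987 [460.2 -45.9 100.3  93.6   3.8] z 0.0372 circ [460.4 -46.8]
side dish 202 [518.6  83.   77.2  72.6  86.1] z 0.0214 circ [519.4  82.3]
side bench 135 [563.4 130.1  56.5  51.8  86. ] z 0.0008 circ [560.3 129.3]
side cork 2336 [ 552.5 -178.6  149.1  143.3] [ 5.528e-01 -1.833e-01  5.000e-04]
wrist trays 2016 [653.2 -32.2 120.4  90.    4.1] z 0.047 circ [653.3 -31.8]
wrist charger 5070 [459.  -45.4 100.8  89.5   4.2] z 0.0368 circ [459.6 -45.1]
wrist dish 880 [518.5  82.2  75.2  74.7  88.9] z 0.0235 circ [518.   82.1]
wrist bench 2009 [560.9 131.1  56.6  59.6  46.1] z -0.0 circ [560. 130.]
wrist cork 3199 [ 566.  -185.1  121.2  121.3] [ 0.5634 -0.1813  0.0008]
```

View pics/wrist0.png

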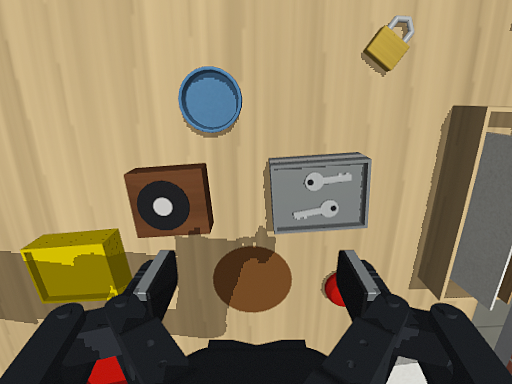

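The wrist view shows the dish at (210,100), a clear gap between the charger (170,200) and the trays (320,193), and the cork at (252,279). The measured sizes match the given ones: the gap is about 85 mm wide and the yaw 4.1°. Next I go above the dish, align tool y with the travel direction, set the fingers to 25 mm and partly descend.

```bash
python3 -m inch '[{"dx":2.05,"dy":-1.4,"claw":2.5},{"dx":2.05,"dy":-1.4},{"dx":2.05,"dy":-1.4},{"dx":2.05,"dy":-1.4},{"wz":0.1363},{"wz":0.1363},{"wz":0.1363},{"wz":0.1363},{"wz":0.1363},{"wz":0.1363},{"wz":0.1363},{"wz":0.1363},{"wz":0.1363},{"wz":0.1363},{"wz":0.1363},{"dz":4},{"dz":4},{"dz":4},{"dz":3},{}]'
python3 - <<'E'
from h import *
o=get_obs();print(np.round(o['ee_pos'],4),np.round(o['tool_rot'],3).tolist(),o['width'],np.round(o['wrist_force'],1))
im,W,C=cloud('wrist');cv2.imwrite('pics/wrist1.png',im[:,:,::-1])
E
```

```text
[0.575  0.     0.2313] [[-0.0, 1.0, -0.0], [1.0, 0.0, 0.0], [0.0, -0.0, -1.0]] 0.08538563409999901 [-0.5 -0.3  0.5]invalid input at $[0]: expected keys dx, dy, dz, wx, wy, wz, claw
```

View pics/wrist1.png

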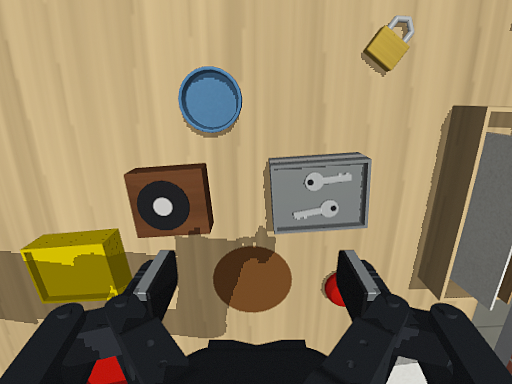

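The call was refused because every row needs all seven keys, so the view hasn't changed. I'm sending the full rows.

```bash
python3 -m inch '[{"dx":2.05,"dy":-1.4,"dz":0,"wx":0,"wy":0,"wz":0,"claw":2.5},{"dx":2.05,"dy":-1.4,"dz":0,"wx":0,"wy":0,"wz":0,"claw":2.5},{"dx":2.05,"dy":-1.4,"dz":0,"wx":0,"wy":0,"wz":0,"claw":2.5},{"dx":2.05,"dy":-1.4,"dz":0,"wx":0,"wy":0,"wz":0,"claw":2.5},{"dx":0,"dy":0,"dz":0,"wx":0,"wy":0,"wz":0.1363,"claw":2.5},{"dx":0,"dy":0,"dz":0,"wx":0,"wy":0,"wz":0.1363,"claw":2.5},{"dx":0,"dy":0,"dz":0,"wx":0,"wy":0,"wz":0.1363,"claw":2.5},{"dx":0,"dy":0,"dz":0,"wx":0,"wy":0,"wz":0.1363,"claw":2.5},{"dx":0,"dy":0,"dz":0,"wx":0,"wy":0,"wz":0.1363,"claw":2.5},{"dx":0,"dy":0,"dz":0,"wx":0,"wy":0,"wz":0.1363,"claw":2.5},{"dx":0,"dy":0,"dz":0,"wx":0,"wy":0,"wz":0.1363,"claw":2.5},{"dx":0,"dy":0,"dz":0,"wx":0,"wy":0,"wz":0.1363,"claw":2.5},{"dx":0,"dy":0,"dz":0,"wx":0,"wy":0,"wz":0.1363,"claw":2.5},{"dx":0,"dy":0,"dz":0,"wx":0,"wy":0,"wz":0.1363,"claw":2.5},{"dx":0,"dy":0,"dz":0,"wx":0,"wy":0,"wz":0.1363,"claw":2.5},{"dx":0,"dy":0,"dz":4,"wx":0,"wy":0,"wz":0,"claw":2.5},{"dx":0,"dy":0,"dz":4,"wx":0,"wy":0,"wz":0,"claw":2.5},{"dx":0,"dy":0,"dz":4,"wx":0,"wy":0,"wz":0,"claw":2.5},{"dx":0,"dy":0,"dz":3,"wx":0,"wy":0,"wz":0,"claw":2.5},{"dx":0,"dy":0,"dz":0,"wx":0,"wy":0,"wz":0,"claw":2.5}]'
python3 - <<'E'
from h import *
o=get_obs();print(np.round(o['ee_pos'],4),np.round(o['tool_rot'],3).tolist(),o['width'],np.round(o['wrist_force'],1))
im,W,C=cloud('wrist');cv2.imwrite('pics/wrist2.png',im[:,:,::-1])
m=(W[:,2]>.0)&(W[:,2]<.05)&(C[:,2]>C[:,0]+30)
print(cv2.minEnclosingCircle((W[m,:2]*1000).astype(np.float32)),m.sum())
E
```

```text
time_s: 3.2
ee_pos: [0.5152, 0.0822, 0.077]
tool_rot: [[0.997, 0.071, -0.009], [0.071, -0.997, 0.001], [-0.009, -0.001, -1.0]]
wrist_force: [-1.0, -0.2, 0.0]
width: 0.0254
grip_force: 0.0
[0.5152 0.0822 0.077 ] [[0.997, 0.071, -0.009], [0.071, -0.997, 0.001], [-0.009, -0.001, -1.0]] 0.025440801377942367 [-1.  -0.2  0. ]
((474.32421875, 161.11868286132812), 127.71406555175781) 8684
```

View pics/wrist2.png

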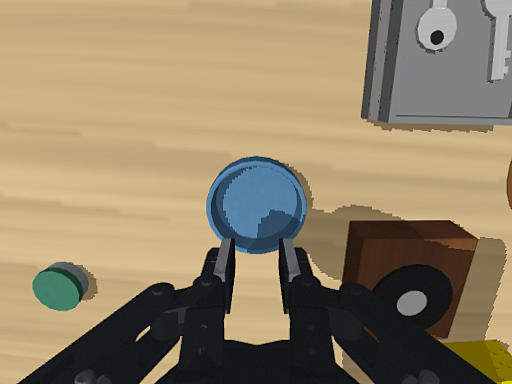

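The wrist view shows the dish centred at (257,205) and the fingertips at (255,240), above it and clear. I'm descending into the dish, shifting 3 mm in x.

```bash
python3 -m inch '[{"dx":0.3,"dy":0,"dz":1.5,"wx":0,"wy":0,"wz":0,"claw":2.5},{"dx":0,"dy":0,"dz":1.5,"wx":0,"wy":0,"wz":0,"claw":2.5},{"dx":0,"dy":0,"dz":1.5,"wx":0,"wy":0,"wz":0,"claw":2.5},{"dx":0,"dy":0,"dz":0.7,"wx":0,"wy":0,"wz":0,"claw":2.5},{"dx":0,"dy":0,"dz":0.7,"wx":0,"wy":0,"wz":0,"claw":2.5},{"dx":0,"dy":0,"dz":0.7,"wx":0,"wy":0,"wz":0,"claw":2.5},{"dx":0,"dy":0,"dz":0,"wx":0,"wy":0,"wz":0,"claw":2.5},{"dx":0,"dy":0,"dz":0,"wx":0,"wy":0,"wz":0,"claw":2.5}]'
```

```text
time_s: 4.05
ee_pos: [0.5223, 0.0822, 0.0156]
tool_rot: [[0.997, 0.071, 0.0], [0.071, -0.997, -0.0], [0.0, 0.0, -1.0]]
wrist_force: [0.6, -0.6, -0.0]
width: 0.0253
grip_force: 0.0
```

```bash
python3 -m inch '[{"dx":0,"dy":0,"dz":0.5,"wx":0,"wy":0,"wz":0,"claw":2.5},{"dx":0.3,"dy":0,"dz":0,"wx":0,"wy":0,"wz":0,"claw":2.5},{"dx":0.3,"dy":0,"dz":0,"wx":0,"wy":0,"wz":0,"claw":2.5},{"dx":0.3,"dy":0,"dz":0,"wx":0,"wy":0,"wz":0,"claw":2.5},{"dx":0.3,"dy":0,"dz":0,"wx":0,"wy":0,"wz":0,"claw":2.5},{"dx":0.3,"dy":0,"dz":0,"wx":0,"wy":0,"wz":0,"claw":2.5},{"dx":0.3,"dy":0,"dz":0,"wx":0,"wy":0,"wz":0,"claw":2.5},{"dx":0.3,"dy":0,"dz":0,"wx":0,"wy":0,"wz":0,"claw":2.5},{"dx":0.3,"dy":0,"dz":0,"wx":0,"wy":0,"wz":0,"claw":2.5},{"dx":0.3,"dy":0,"dz":0,"wx":0,"wy":0,"wz":0,"claw":2.5},{"dx":0.3,"dy":0,"dz":0,"wx":0,"wy":0,"wz":0,"claw":2.5},{"dx":0,"dy":0,"dz":0,"wx":0,"wy":0,"wz":0,"claw":2.5}]'
cat > d.py <<'E'
from h import *
o=get_obs();print('tcp',np.round(o['ee_pos'],4),np.round(o['wrist_force'],1))
for c in ['scene','side','wrist']:
    im,W,C=cloud(c)
    m=(W[:,2]>.003)&(W[:,2]<.028)&(C[:,2]>C[:,0]+30)&(np.hypot(*(W[:,:2]-o['ee_pos'][:2]).T)<.065)&(W[:,2]>.017)
    P=W[m]
    if len(P)>20:
        f=lambda q:np.hypot(P[:,0]-q[0],P[:,1]-q[1])-.036
        from scipy.optimize import least_squares
        r=least_squares(f,o['ee_pos'][:2],loss='soft_l1',f_scale=.002);q=r.x
        v=q-np.array([.6535,-.0322]);a=np.radians(4.1)
        print(c,len(P),'dish',np.round(q,4),'in trays',np.round([v[0]*np.cos(a)+v[1]*np.sin(a),-v[0]*np.sin(a)+v[1]*np.cos(a)],4),'rms',np.round(np.std(f(q)),4))
cv2.imwrite('pics/w_%d.png'%int(o['time_s']*100),im[:,:,::-1])
E
python3 d.py
```

```text
time_s: 5.25
ee_pos: [0.5526, 0.0844, 0.0104]
tool_rot: [[0.997, 0.071, 0.001], [0.071, -0.997, -0.0], [0.001, 0.0, -1.0]]
wrist_force: [-0.6, -0.4, -0.3]
width: 0.0251
grip_force: 0.1
tcp [0.5526 0.0844 0.0104] [-0.6 -0.4 -0.3]
side 91 dish [0.5391 0.0815] in trays [-0.106   0.1216] rms 0.0016
wrist 2787 dish [0.5388 0.0825] in trays [-0.1062  0.1226] rms 0.0012
```

```bash
python3 -m inch '[{"dx":0.2,"dy":0,"dz":0,"wx":0,"wy":0,"wz":0,"claw":2.5},{"dx":0.2,"dy":0,"dz":0,"wx":0,"wy":0,"wz":0,"claw":2.5},{"dx":-0.7,"dy":0,"dz":0,"wx":0,"wy":0,"wz":0,"claw":2.5},{"dx":-0.7,"dy":0,"dz":0,"wx":0,"wy":0,"wz":0,"claw":2.5},{"dx":0,"dy":0.3,"dz":0,"wx":0,"wy":0,"wz":0,"claw":2.5},{"dx":0,"dy":0.3,"dz":0,"wx":0,"wy":0,"wz":0,"claw":2.5},{"dx":0,"dy":0.4,"dz":0,"wx":0,"wy":0,"wz":0,"claw":2.5},{"dx":0,"dy":0.4,"dz":0,"wx":0,"wy":0,"wz":0,"claw":2.5},{"dx":0,"dy":0.4,"dz":0,"wx":0,"wy":0,"wz":0,"claw":2.5},{"dx":0,"dy":0.4,"dz":0,"wx":0,"wy":0,"wz":0,"claw":2.5},{"dx":0,"dy":0.4,"dz":0,"wx":0,"wy":0,"wz":0,"claw":2.5},{"dx":0,"dy":0.4,"dz":0,"wx":0,"wy":0,"wz":0,"claw":2.5},{"dx":0,"dy":0.4,"dz":0,"wx":0,"wy":0,"wz":0,"claw":2.5},{"dx":0,"dy":0.4,"dz":0,"wx":0,"wy":0,"wz":0,"claw":2.5},{"dx":0,"dy":0.2,"dz":0,"wx":0,"wy":0,"wz":0,"claw":2.5},{"dx":0,"dy":0,"dz":0,"wx":0,"wy":0,"wz":0,"claw":2.5}]'; python3 d.py
```

```text
time_s: 7.0
ee_pos: [0.5449, 0.0434, 0.0103]
tool_rot: [[0.997, 0.071, 0.0], [0.071, -0.997, -0.0], [0.0, 0.0, -1.0]]
wrist_force: [-0.3, 0.3, -0.6]
width: 0.0251
grip_force: 0.0
tcp [0.5449 0.0434 0.0103] [-0.3  0.3 -0.6]
scene 28 dish [0.5456 0.0496] in trays [-0.1017  0.0893] rms 0.0012
side 97 dish [0.5455 0.0486] in trays [-0.1019  0.0883] rms 0.0023
wrist 3053 dish [0.5457 0.0493] in trays [-0.1017  0.089 ] rms 0.0017
```

Within 1 mm of the centre line. Pushing into the gap.

```bash
python3 -m inch '[{"dx":0,"dy":0.4,"dz":0,"wx":0,"wy":0,"wz":0,"claw":2.5},{"dx":0,"dy":0.4,"dz":0,"wx":0,"wy":0,"wz":0,"claw":2.5},{"dx":0,"dy":0.4,"dz":0,"wx":0,"wy":0,"wz":0,"claw":2.5},{"dx":0,"dy":0.4,"dz":0,"wx":0,"wy":0,"wz":0,"claw":2.5},{"dx":0,"dy":0.4,"dz":0,"wx":0,"wy":0,"wz":0,"claw":2.5},{"dx":0,"dy":0.4,"dz":0,"wx":0,"wy":0,"wz":0,"claw":2.5},{"dx":0,"dy":0.4,"dz":0,"wx":0,"wy":0,"wz":0,"claw":2.5},{"dx":0,"dy":0.4,"dz":0,"wx":0,"wy":0,"wz":0,"claw":2.5},{"dx":0,"dy":0.4,"dz":0,"wx":0,"wy":0,"wz":0,"claw":2.5},{"dx":0,"dy":0.4,"dz":0,"wx":0,"wy":0,"wz":0,"claw":2.5},{"dx":0,"dy":0.4,"dz":0,"wx":0,"wy":0,"wz":0,"claw":2.5},{"dx":0,"dy":0.4,"dz":0,"wx":0,"wy":0,"wz":0,"claw":2.5},{"dx":0,"dy":0.4,"dz":0,"wx":0,"wy":0,"wz":0,"claw":2.5},{"dx":0,"dy":0.4,"dz":0,"wx":0,"wy":0,"wz":0,"claw":2.5},{"dx":0,"dy":0.4,"dz":0,"wx":0,"wy":0,"wz":0,"claw":2.5},{"dx":0,"dy":0.4,"dz":0,"wx":0,"wy":0,"wz":0,"claw":2.5},{"dx":0,"dy":0,"dz":0,"wx":0,"wy":0,"wz":0,"claw":2.5}]'; python3 d.py
```

```text
time_s: 8.85
ee_pos: [0.5496, -0.0207, 0.0104]
tool_rot: [[0.997, 0.071, 0.0], [0.071, -0.997, -0.0], [0.0, 0.0, -1.0]]
wrist_force: [-0.6, -0.3, 0.4]
width: 0.0252
grip_force: 0.0
tcp [ 0.5496 -0.0207  0.0104] [-0.6 -0.3  0.4]
scene 23 dish [ 0.5506 -0.0154] in trays [-0.1015  0.0241] rms 0.0014
side 113 dish [ 0.5502 -0.0156] in trays [-0.1018  0.0239] rms 0.0024
wrist 2396 dish [ 0.5503 -0.0149] in trays [-0.1017  0.0246] rms 0.0021
```

```bash
python3 -m inch '[{"dx":0,"dy":0.4,"dz":0,"wx":0,"wy":0,"wz":0,"claw":2.5},{"dx":0,"dy":0.6,"dz":0,"wx":0,"wy":0,"wz":0,"claw":2.5},{"dx":0,"dy":0.6,"dz":0,"wx":0,"wy":0,"wz":0,"claw":2.5},{"dx":0,"dy":0.6,"dz":0,"wx":0,"wy":0,"wz":0,"claw":2.5},{"dx":0,"dy":0.6,"dz":0,"wx":0,"wy":0,"wz":0,"claw":2.5},{"dx":0,"dy":0.6,"dz":0,"wx":0,"wy":0,"wz":0,"claw":2.5},{"dx":0,"dy":0.6,"dz":0,"wx":0,"wy":0,"wz":0,"claw":2.5},{"dx":0,"dy":0.6,"dz":0,"wx":0,"wy":0,"wz":0,"claw":2.5},{"dx":0,"dy":0.6,"dz":0,"wx":0,"wy":0,"wz":0,"claw":2.5},{"dx":0,"dy":0.6,"dz":0,"wx":0,"wy":0,"wz":0,"claw":2.5},{"dx":0,"dy":0.6,"dz":0,"wx":0,"wy":0,"wz":0,"claw":2.5},{"dx":0,"dy":0.6,"dz":0,"wx":0,"wy":0,"wz":0,"claw":2.5},{"dx":0,"dy":0.6,"dz":0,"wx":0,"wy":0,"wz":0,"claw":2.5},{"dx":0,"dy":0.6,"dz":0,"wx":0,"wy":0,"wz":0,"claw":2.5},{"dx":0,"dy":0.6,"dz":0,"wx":0,"wy":0,"wz":0,"claw":2.5},{"dx":0,"dy":0.6,"dz":0,"wx":0,"wy":0,"wz":0,"claw":2.5},{"dx":0,"dy":0.6,"dz":0,"wx":0,"wy":0,"wz":0,"claw":2.5},{"dx":0,"dy":0.6,"dz":0,"wx":0,"wy":0,"wz":0,"claw":2.5},{"dx":0,"dy":0.6,"dz":0,"wx":0,"wy":0,"wz":0,"claw":2.5},{"dx":0,"dy":0,"dz":0,"wx":0,"wy":0,"wz":0,"claw":2.5}]'; python3 d.py
```

```text
time_s: 11.0
ee_pos: [0.5576, -0.1328, 0.0104]
tool_rot: [[0.997, 0.071, 0.0], [0.071, -0.997, -0.001], [0.0, 0.001, -1.0]]
wrist_force: [0.1, -0.2, 0.3]
width: 0.0252
grip_force: 0.0
tcp [ 0.5576 -0.1328  0.0104] [ 0.1 -0.2  0.3]
scene 80 dish [ 0.5594 -0.1265] in trays [-0.1006 -0.0873] rms 0.0024
side 145 dish [ 0.5581 -0.1276] in trays [-0.1019 -0.0883] rms 0.0031
wrist 3098 dish [ 0.5583 -0.1271] in trays [-0.1018 -0.0879] rms 0.0019
```

```bash
python3 -m inch '[{"dx":0.05,"dy":0.5,"dz":0,"wx":0,"wy":0,"wz":0,"claw":2.5},{"dx":0.05,"dy":0.5,"dz":0,"wx":0,"wy":0,"wz":0,"claw":2.5},{"dx":0.05,"dy":0.5,"dz":0,"wx":0,"wy":0,"wz":0,"claw":2.5},{"dx":0.05,"dy":0.5,"dz":0,"wx":0,"wy":0,"wz":0,"claw":2.5},{"dx":0.05,"dy":0.5,"dz":0,"wx":0,"wy":0,"wz":0,"claw":2.5},{"dx":0.05,"dy":0.5,"dz":0,"wx":0,"wy":0,"wz":0,"claw":2.5},{"dx":0.05,"dy":0.5,"dz":0,"wx":0,"wy":0,"wz":0,"claw":2.5},{"dx":0.05,"dy":0.5,"dz":0,"wx":0,"wy":0,"wz":0,"claw":2.5},{"dx":0.05,"dy":0.5,"dz":0,"wx":0,"wy":0,"wz":0,"claw":2.5},{"dx":0.05,"dy":0.5,"dz":0,"wx":0,"wy":0,"wz":0,"claw":2.5},{"dx":0.05,"dy":0.5,"dz":0,"wx":0,"wy":0,"wz":0,"claw":2.5},{"dx":0,"dy":0.3,"dz":0,"wx":0,"wy":0,"wz":0,"claw":2.5},{"dx":0,"dy":0.2,"dz":0,"wx":0,"wy":0,"wz":0,"claw":2.5},{"dx":0,"dy":0,"dz":0,"wx":0,"wy":0,"wz":0,"claw":2.5},{"dx":0,"dy":-0.3,"dz":0,"wx":0,"wy":0,"wz":0,"claw":2.5},{"dx":0,"dy":-0.3,"dz":0,"wx":0,"wy":0,"wz":0,"claw":2.5},{"dx":0,"dy":0,"dz":0,"wx":0,"wy":0,"wz":0,"claw":2.5}]'; python3 d.py
```

```text
time_s: 12.85
ee_pos: [0.5666, -0.1846, 0.0102]
tool_rot: [[0.997, 0.072, -0.0], [0.072, -0.997, 0.0], [-0.0, -0.0, -1.0]]
wrist_force: [-0.2, -0.1, 0.4]
width: 0.0251
grip_force: 0.0
tcp [ 0.5666 -0.1846  0.0102] [-0.2 -0.1  0.4]
scene 78 dish [ 0.5691 -0.1848] in trays [-0.0951 -0.1462] rms 0.0012
side 158 dish [ 0.5682 -0.1865] in trays [-0.0962 -0.1478] rms 0.0013
wrist 3154 dish [ 0.568  -0.1853] in trays [-0.0963 -0.1466] rms 0.0016
```

The dish is within a few mm of the cork centre and the fingers are clear of its walls, so I'm lifting straight out.

```bash
python3 -m inch '[{"dx":0,"dy":0,"dz":-0.7,"wx":0,"wy":0,"wz":0,"claw":2.5},{"dx":0,"dy":0,"dz":-0.8,"wx":0,"wy":0,"wz":0,"claw":2.5},{"dx":0,"dy":0,"dz":-1,"wx":0,"wy":0,"wz":0,"claw":2.5},{"dx":0,"dy":0,"dz":-3,"wx":0,"wy":0,"wz":0,"claw":2.5},{"dx":0,"dy":0,"dz":-4,"wx":0,"wy":0,"wz":0,"claw":2.5},{"dx":0,"dy":0,"dz":-4,"wx":0,"wy":0,"wz":0,"claw":2.5},{"dx":0,"dy":0,"dz":-4,"wx":0,"wy":0,"wz":0,"claw":2.5},{"dx":0,"dy":0,"dz":0,"wx":0,"wy":0,"wz":0,"claw":2.5},{"dx":0,"dy":0,"dz":0,"wx":0,"wy":0,"wz":0,"claw":2.5}]'; python3 d.py; python3 -c "
from h import *
cv2.imwrite('pics/end.png',read_camera('side')[0][:,:,::-1])"
```

```text
time_s: 13.9
ee_pos: [0.5676, -0.1857, 0.1876]
tool_rot: [[0.997, 0.071, 0.003], [0.071, -0.997, -0.002], [0.003, 0.002, -1.0]]
wrist_force: [-0.4, 1.0, -0.7]
width: 0.0248
grip_force: 0.0
tcp [ 0.5676 -0.1857  0.1876] [-0.4  1.  -0.7]
scene 133 dish [ 0.5696 -0.1847] in trays [-0.0945 -0.1462] rms 0.0014
side 226 dish [ 0.5679 -0.1864] in trays [-0.0964 -0.1477] rms 0.0013
wrist 878 dish [ 0.5674 -0.1855] in trays [-0.0968 -0.1468] rms 0.0012
```

View pics/end.png

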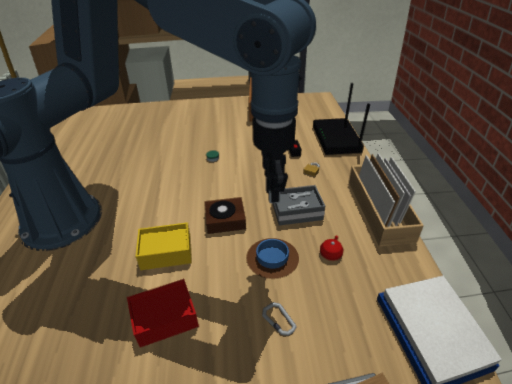

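The side view shows the dish at (272,254), centred in the cork spot, with everything else where it was.

```bash
python3 -c "
from workcell import job_done
print(job_done())"
```

```text
the job is handed in; nothing more can be done
None
```

I pushed the blue dish through the gap and onto the cork spot, where it measured within about 2 mm of the centre; nothing else looked moved, and I handed the job in at about 14 s.

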